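# Feel the cooling block for a left-in spacer, then seat the flask in the free well

## Robot

A 6-joint arm with a two-finger parallel gripper is mounted at the origin on a cart in front of the work surface, level with it; the furniture and walls round the work are solid. World frame = base frame: x ahead of the robot, y to its left, z up, the work surface at z = 0. Lengths are in m, angles in rad, forces in N, time in s.
With the tool pointing down it reaches from about 0.275 to 1 m from the base axis. Payload 8.4 kg.
Tool frame: the origin (TCP) lies between the finger pads, 19 mm behind the fingertips; this is the grasp point; z points along the fingers, y is the line along which they close (so a half turn about z gives the same grasp; the last joint's range is limited). The gripper opens to 85 mm and grips with 20 to 120 N. Pads are 22 mm wide; open, the fingers measure 114 mm over their backs; the gripper's body (76 mm by 85 mm) begins 54 mm behind the grasp point. The pads swing forward as they close: fully open they stand 13 mm farther back than shut.
Start: joints at [1.282, 0.353, 1.633, -0, 1.155, -0.002], TCP at [0.177, 0.599, 0.25] pointing down, gripper open.
Joint ranges: [-2.63, 2.63], [-0.92, 2.1], [0.06, 2.66], [-1.3, 4.44], [0, 2.69], [-3.02, 3.02]. Speed limits (rad/s): [2.22, 2.22, 2.79, 3.14, 3.14, 3.14].

## Interface

Orientations are given as [roll, pitch, yaw] about the fixed x, y, z axes, in that order (R = Rz(yaw) Ry(pitch) Rx(roll)).
In Python, from station import bot gives the robot as it stands. The module is installed in compiled form; this text tells all that it offers.
- The arm moves only by the tool jog_arm, never from a script. Its arguments are lists of equal length, an entry for each row: "dp": the shift along the tool's x, y, z scaled (see below), a list of three; "turn": the turn, a rotation vector about the tool's x, y, z scaled (see below), a list of three. A call has 1 to 5 rows; each row is the pose to reach, as a shift and turn from the pose commanded when the call began, along the tool's axes at that moment; what a row does not reach only later rows make up. The controller multiplies each number of a shift by 30 cm and each number of a turn by 120 degrees. A row lasts 1/12 s, in which the tool goes at most 41.7 mm and 7.16 degrees, less where a joint would pass 70% of its speed; a pose out of reach is approached as far as the arm can. A call with a number of a shift or a turn outside -1 to 1 is refused whole. A call with a gripper value outside its range is refused whole. "jaw" is the opening, from -1 (shut) to 1 (fully open), set as the call begins (left out, the last holds). The fingers move at their own pace and stop on an object; "grip_force" is the grip in N (left out, the last holds). Time passes only in rows, so rows that repeat a pose let the fingers close. It gives the time, the measured TCP pose, the force, the opening and the grip force at its end, in the units of the state.
- bot.read_state(): the state, without advancing time (a new reading comes with each control period).
- bot.camera(name): name is "scene" or "side" or "wrist"; returns the picture (420x560x3 uint8, blue, green, red); there is no depth.
- bot.get_calibration(name): a dict with "fx", "fy", "cx", "cy" (pixels), "R" (3x3) and "t" (3): a world point X has camera coordinates R X + t. Camera axes: x right, y down, z forward; pixel columns grow to the right and rows downward; lengths in m; the calibration is good to about 2 mm. A picture is of the moment at which its call begins: read the wrist's pose just before it. get_calibration takes no time and is no camera call; for the wrist camera it gives the pose at the moment of the call.
- bot.close_job(): hands the job in; it is judged then, once.
The state is a dict: "time": time; "qpos": joint angles; "joint_velocities": joint speeds; "joint_efforts": joint torques, N m; "tool_pos": TCP position; "tool_rot": TCP orientation; "wrist_force": force on the tool from outside, world axes, zero at the start; "moment": the same for the moment, N m; "width": opening from 0.0 (shut) to 1.0 (fully open); "finger_force": force on a finger pad.
Only numpy, scipy, OpenCV 4.12 (cv2) and the standard library are available. Lean on these libraries where they do the work, as an engineer would, in place of code of your own. Each camera call takes 0.05 s, during which the arm holds its last target. There are 200 camera calls.

## Task

One of the two wells of the cooling block still has a thick spacer disc lying in it. With the flask still standing where it is, reach down into a well with your fingertips until they touch its bottom, to find out which well is the free, deeper one; then pick up the stoppered conical flask that stands by itself at the front of the table, lower it (do not drop or tip it) fully home into the free well, upright, and let go. Leave the empty open glass bottle standing where it is.

Things in the scene. Friction and masses are not known exactly. Their poses are not given: they have to be found in the camera images.
- flask: conical flask with a pale stopper, green inside, standing by itself at the front of the table, right of the block (not the flasks far back). Base 63 mm across, 120 mm tall with stopper; take it by the neck, 34 mm across, which runs upright from 72 to 103 mm above its underside. Origin: centre of its underside, z up along its axis; 0.14 to 0.22 kg
- well_a (a point): centre of the mouth of the left one of two equal round wells (72 mm across, 50 mm deep) in a fixed bare aluminium cooling block, 100 x 200 x 60 mm, standing on the table left of the flask. Level with the block's top, 60 mm above the table; z up, y along the block's long side from well_b to well_a, whose axes are 96 mm apart
- well_b (a point): centre of the mouth of the right well; size and axes as well_a. One well (either) has a 4 mm disc on its floor, which belongs there: free, 46 mm deep. The other has the 22 mm spacer disc: only 28 mm deep. Both discs are 69 mm across, loose, of the same aluminium; they stay in the wells
- bottle: empty, open, wide-necked clear glass bottle, 63 mm across and 128 mm tall, a bystander standing near the flask; origin at the centre of its underside, z up

How it is judged:
By the outcome, as a careful person would: the job done as asked, in the order asked, and still so for the second after the job is handed in, with the robot touching nothing.
It also fails if it takes over 53 s, if anything falls off the work surface, if the arm or the gripper's body presses on something with over 40 N, if the wrist force passes 120 N, or if a joint passes its speed limit or range.

## Working session

There is one attempt and no reset: what is moved stays moved. The work goes in short steps, Python scripts to look and compute and a tool call to move; the robot and the scene stay as the last step left them, time stands still between calls to the robot, and variables do not carry over. Pictures are saved under pics/ and viewed, at most 10 in all, crops included, and the job is handed in when it is done.

Besides the shell and the picture viewer there is one more tool, called after "Request:" by a JSON object that holds its "method" and its "body", one argument or row to a line. jog_arm: Moves the arm, as the interface text tells. Shifts and turns lie within -1 to 1; 1 stands for 30 cm of shift or 120 degrees of turn. Its arguments: {"type":"object","properties":{"dp":{"type":"array"},"turn":{"type":"array"},"jaw":{"type":"number"},"grip_force":{"type":"number"}},"required":["dp","turn"]}

```bash
mkdir -p pics; python3 - <<'E'
from station import bot
import cv2,numpy as np
s=bot.read_state();print(s)
for n in("scene","side","wrist"):
    c=bot.get_calibration(n);im=bot.camera(n);cv2.imwrite(f"pics/{n}0.png",im)
    print(n,c)
E
```

```text
{'time': 0.0, 'qpos': array([ 1.28159818e+00,  3.53652539e-01,  1.63412933e+00,  4.89372337e-06,
        1.15519889e+00, -2.41232459e-03]), 'joint_velocities': array([-1.98823334e-03,  3.16972287e-04, -8.19034387e-05,  5.12018639e-04,
       -4.09048359e-04,  7.84893441e-04]), 'joint_efforts': array([-1.34889856e-04, -6.05239034e+01, -3.42072237e+01,  4.60582476e-05,
        9.08572722e-03,  6.73068530e-05]), 'tool_pos': array([0.17667269, 0.59904331, 0.24926098]), 'tool_rot': array([-3.14020456e+00, -7.82294027e-06,  2.85480485e+00]), 'wrist_force': array([-0.048951  ,  0.05624894, -0.79565705]), 'moment': array([-0.00849869,  0.02520064, -0.06852902]), 'finger_force': 0.0, 'width': 1.0032806310685876}
scene {'fx': 447.98221233467586, 'fy': 447.98221233467586, 'cx': 275.62449444311346, 'cy': 204.51505904355378, 'R': array([[ 6.84050158e-01, -7.29434738e-01, -5.86260052e-04],
       [-5.63038254e-01, -5.27495352e-01, -6.36189106e-01],
       [ 4.63749184e-01,  4.35515345e-01, -7.71532940e-01]]), 't': array([-0.46433908,  0.29161065,  0.81131112])}
side {'fx': 512.4714714842866, 'fy': 512.4714714842866, 'cx': 276.9276741260548, 'cy': 215.87783104321886, 'R': array([[-0.99783306, -0.06433992, -0.01376834],
       [-0.03371329,  0.67965662, -0.73275527],
       [ 0.05650316, -0.73070326, -0.68035296]]), 't': array([0.53179358, 0.16185391, 0.79139978])}
wrist {'fx': 305.1304749205091, 'fy': 305.1304749205091, 'cx': 280.4651163042471, 'cy': 211.29680092770653, 'R': array([[ 0.28229506,  0.95932625, -0.00162346],
       [ 0.92391428, -0.27141826,  0.26965632],
       [ 0.25824775, -0.07762258, -0.96295526]]), 't': array([-0.62522871, -0.03582978,  0.37813305])}
```

View pics/scene0.png

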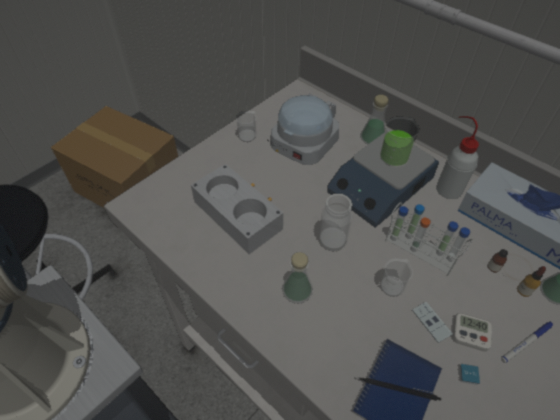

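View pics/side0.png

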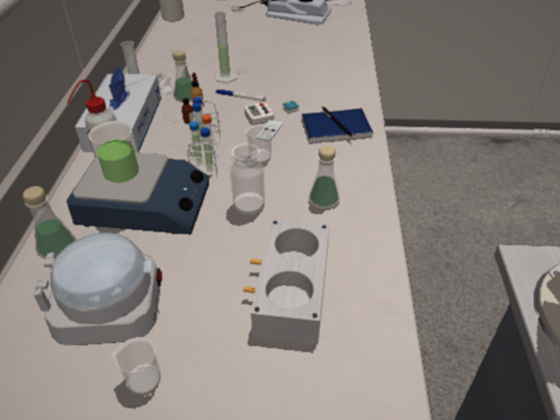

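The scene view shows the block at (238,205), the flask at (298,275) and the bottle at (335,222). In the side view they are at (290,280), (325,180) and (248,182). I'll zoom in on both.

```bash
python3 - <<'E'
import cv2,numpy as np
a=cv2.imread("pics/scene0.png")[150:310,185:355];b=cv2.imread("pics/side0.png")[135:355,225:350]
f=lambda i,k:np.clip(cv2.resize(i,None,fx=k,fy=k,interpolation=cv2.INTER_CUBIC)*1.6,0,255).astype(np.uint8)
A=f(a,2.7);B=f(b,2.7)
m=np.zeros((600,800,3),np.uint8);m[:A.shape[0],:A.shape[1]]=A;m[:B.shape[0],460:460+B.shape[1]]=B
cv2.imwrite("pics/m1.png",m)
E
```

```text
(no output)
```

View pics/m1.png

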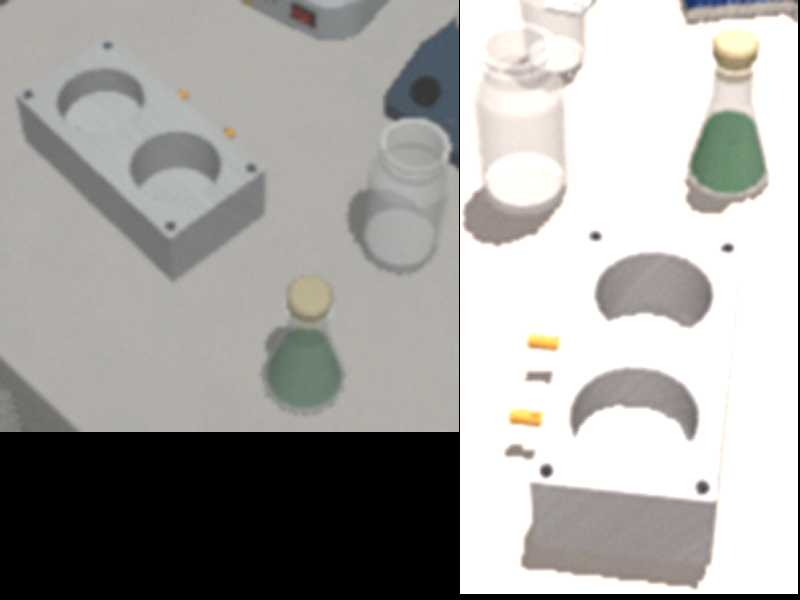

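View pics/wrist0.png

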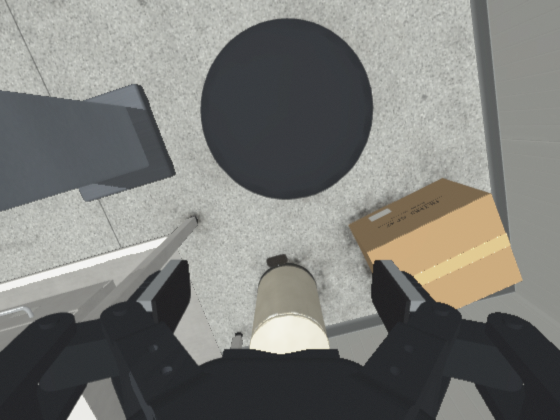

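Four block screws show in both views. In the mosaic, scene has them at (107,45), (28,94), (251,168) and (170,226), and side at (546,470), (702,487), (596,236) and (728,247). The stopper is at (310,298) in scene and (736,50) in side. I'll triangulate these.

```bash
cat > h.py <<'E'
import cv2,numpy as np
def ray(c,p):
    d=c["R"].T@np.array([(p[0]-c["cx"])/c["fx"],(p[1]-c["cy"])/c["fy"],1]);return -c["R"].T@c["t"],d/np.linalg.norm(d)
def onplane(c,p,z):
    o,d=ray(c,p);return o+d*(z-o[2])/d[2]
def tri(rs):
    A=sum(np.eye(3)-np.outer(d,d) for o,d in rs);b=sum((np.eye(3)-np.outer(d,d))@o for o,d in rs)
    x=np.linalg.solve(A,b);return x,max(np.linalg.norm(np.cross(x-o,d)) for o,d in rs)
def dark(g,p,r=4):
    x,y=map(int,np.round(p));w=g[y-r:y+r+1,x-r:x+r+1].astype(float);k=np.clip(np.median(w)-25-w,0,None)
    Y,X=np.mgrid[y-r:y+r+1,x-r:x+r+1];return (k*X).sum()/k.sum(),(k*Y).sum()/k.sum()
def blob(m,p):
    n,l,s,c=cv2.connectedComponentsWithStats(m.astype(np.uint8));i=min(range(1,n),key=lambda i:np.hypot(*(c[i]-p))+(1e3 if s[i,4]<20 else 0));return c[i],s[i],l==i
E
python3 - <<'E'
from h import *
from station import bot
A=cv2.imread("pics/scene0.png");B=cv2.imread("pics/side0.png")
ca,cb=bot.get_calibration("scene"),bot.get_calibration("side")
sa=np.array([(107,45),(28,94),(251,168),(170,226)])/2.7+(185,150)
sb=np.array([(86,470),(242,487),(136,236),(268,247)])/2.7+(225,135)
ga,gb=[cv2.cvtColor(i,cv2.COLOR_BGR2GRAY) for i in(A,B)]
P=[]
for p,q in zip(sa,sb):
    x,e=tri([ray(ca,dark(ga,p)),ray(cb,dark(gb,q))]);P.append(x);print(x.round(4),round(e,4))
P=np.array(P);c=P.mean(0);u=(P[:2].sum(0)-P[2:].sum(0));print("len",np.linalg.norm(u)/2);u/=np.linalg.norm(u)
print("centre",c,"yaw y-axis",u,"a",c+.048*u,"b",c-.048*u)
ha,hb=[cv2.cvtColor(i,cv2.COLOR_BGR2HSV) for i in(A,B)]
for nm,lo,hi in(("stop",(18,45,80),(35,255,255)),("green",(50,40,20),(90,255,255))):
    r=[]
    for h,p,cc in((ha,(300,262) if nm=="stop" else (298,285),ca),(hb,(327,154) if nm=="stop" else (324,190),cb)):
        ctr,s,m=blob(cv2.inRange(h,lo,hi)>0,p);print(nm,ctr,s)
        r.append(ray(cc,ctr))
    print(tri(r))
E
```

```text
[0.559  0.0523 0.0597] 0.0006
[0.474  0.0584 0.0584] 0.0006
[ 0.5448 -0.1323  0.0591] 0.0005
[ 0.4596 -0.1251  0.0586] 0.0013
len 0.1846271023997607
centre [ 0.50935036 -0.03667976  0.05896099] yaw y-axis [0.07740952 0.99699884 0.00104196] a [0.51306602 0.01117619 0.05901101] b [ 0.50563471 -0.0845357   0.05891098]
stop [299.2746114  259.87046632] [292 253  16  15 193]
stop [326.65740741 152.87037037] [319 145  17  17 216]
(array([ 0.45851624, -0.26499142,  0.11157844]), np.float64(0.001076350764437156))
green [297.43205575 285.95818815] [286 273  24  27 287]
green [323.97993311 191.76254181] [311 177  26  29 598]
(array([ 0.45823957, -0.26607723,  0.01746835]), np.float64(0.00041653306690308086))
```

```bash
python3 - <<'E'
from h import *
from station import bot
ca,cb=bot.get_calibration("scene"),bot.get_calibration("side")
for p,q in(((415,148),(57,50)),((400,238),(65,185))):
    print(tri([ray(ca,np.array(p)/2.7+(185,150)),ray(cb,np.array(q)/2.7+(225,135))]))
s=bot.read_state();y=s["tool_rot"][2]
from scipy.spatial.transform import Rotation as Ro
R=Ro.from_euler("xyz",s["tool_rot"]).as_matrix();print(R.round(3))
print(R.T@(np.array([.5056,-.0845,.20])-s["tool_pos"])/.3)
E
```

```text
(array([ 0.60327082, -0.24164664,  0.12255519]), np.float64(0.0012871431183586169))
(array([ 0.6045935 , -0.24042181,  0.0044736 ]), np.float64(0.0021505058273445553))
[[-0.959  0.283 -0.   ]
 [ 0.283  0.959 -0.001]
 [ 0.    -0.001 -1.   ]]
[-1.69613792 -1.87554898  0.16672942]
```

Block, flask and bottle are located. I'm moving above well_b with the fingers shut.

Request:
{"method": "jog_arm", "body": {
  "dp": [
    [-0.424,-0.469,0.04],
    [-0.424,-0.469,0.04],
    [-0.424,-0.469,0.04],
    [-0.424,-0.469,0.04],
    [-0.424,-0.469,0.04]
  ],
  "turn": [
    [0,0,0],
    [0,0,0],
    [0,0,0],
    [0,0,0],
    [0,0,0]
  ],
  "jaw": -1,
  "grip_force": 20
}}

```text
time: 0.57
tool_pos: [0.2595, 0.4247, 0.2373]
tool_rot: [-3.139, 0.0, 2.854]
wrist_force: [0.2, 0.2, 0.2]
width: 0.297
finger_force: 0.0
```

Request:
{"method": "jog_arm", "body": {
  "dp": [
    [-0.424,-0.469,0.04],
    [-0.424,-0.469,0.04],
    [-0.424,-0.469,0.04],
    [-0.424,-0.469,0.04],
    [-0.424,-0.469,0.04]
  ],
  "turn": [
    [0,0,0],
    [0,0,0],
    [0,0,0],
    [0,0,0],
    [0,0,0]
  ]
}}

```text
time: 0.98
tool_pos: [0.3416, 0.2543, 0.2256]
tool_rot: [-3.14, 0.0, 2.854]
wrist_force: [-0.1, 1.0, 0.8]
width: 0.002
finger_force: 0.0
```

Request:
{"method": "jog_arm", "body": {
  "dp": [
    [-0.424,-0.469,0.04],
    [-0.424,-0.469,0.04],
    [-0.424,-0.469,0.04],
    [-0.424,-0.469,0.04],
    [-0.424,-0.469,0.04]
  ],
  "turn": [
    [0,0,0],
    [0,0,0],
    [0,0,0],
    [0,0,0],
    [0,0,0]
  ]
}}

```text
time: 1.4
tool_pos: [0.4244, 0.0835, 0.2139]
tool_rot: [-3.141, 0.001, 2.854]
wrist_force: [0.5, 0.1, 1.5]
width: -0.002
finger_force: 0.0
```

Request:
{"method": "jog_arm", "body": {
  "dp": [
    [-0.424,-0.469,0.04],
    [-0.424,-0.469,0.04],
    [-0.424,-0.469,0.04],
    [-0.424,-0.469,0.04],
    [-0.424,-0.469,0.04]
  ],
  "turn": [
    [0,0,0],
    [0,0,0],
    [0,0,0],
    [0,0,0],
    [0,0,0]
  ]
}}

```text
time: 1.82
tool_pos: [0.507, -0.0879, 0.2018]
tool_rot: [-3.141, 0.001, 2.853]
wrist_force: [0.5, 0.5, 0.2]
width: 0.002
finger_force: 0.0
```

```bash
python3 - <<'E'
from h import *
from station import bot
c=bot.get_calibration("wrist");im=bot.camera("wrist")
for n,p in(("a",(.5131,.0112,.06)),("b",(.5056,-.0845,.06))):
    for t in np.linspace(0,6.283,17)[:-1]:
        X=c["R"]@(np.array(p)+.036*np.array([np.cos(t),np.sin(t),0]))+c["t"]
        if X[2]>0: cv2.circle(im,(int(round(X[0]/X[2]*c["fx"]+c["cx"])),int(round(X[1]/X[2]*c["fy"]+c["cy"]))),1,(0,0,255),-1)
cv2.imwrite("pics/w1.png",im)
E
```

```text
(no output)
```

View pics/w1.png

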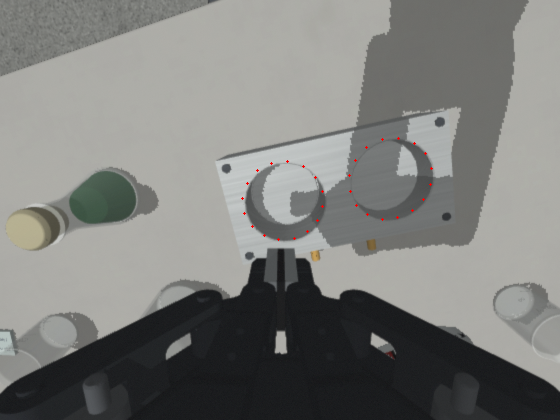

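The projected rims match both wells in the wrist view at (285,200) and (391,180), to about 1 px. I'm lowering into well_b, then stepping down slowly.

Request:
{"method": "jog_arm", "body": {
  "dp": [
    [0.008,0.01,0.1],
    [0.008,0.01,0.22],
    [0.008,0.01,0.34],
    [0.008,0.01,0.42],
    [0.008,0.01,0.44]
  ],
  "turn": [
    [0,0,0],
    [0,0,0],
    [0,0,0],
    [0,0,0],
    [0,0,0]
  ]
}}

```text
time: 2.28
tool_pos: [0.5014, -0.0802, 0.0663]
tool_rot: [-3.141, -0.006, 2.855]
wrist_force: [-1.3, 0.1, 0.3]
width: -0.002
finger_force: 0.0
```

Request:
{"method": "jog_arm", "body": {
  "dp": [
    [0,0,0.007],
    [0,0,0.014],
    [0,0,0.021],
    [0,0,0.028],
    [0,0,0.035]
  ],
  "turn": [
    [0,0,0],
    [0,0,0],
    [0,0,0],
    [0,0,0],
    [0,0,0]
  ]
}}

```text
time: 2.7
tool_pos: [0.505, -0.0808, 0.0606]
tool_rot: [3.141, 0.002, 2.855]
wrist_force: [0.4, 0.0, 0.2]
width: -0.001
finger_force: 0.0
```

Request:
{"method": "jog_arm", "body": {
  "dp": [
    [0,0,0.006],
    [0,0,0.012],
    [0,0,0.018],
    [0,0,0.024],
    [0,0,0.03]
  ],
  "turn": [
    [0,0,0],
    [0,0,0],
    [0,0,0],
    [0,0,0],
    [0,0,0]
  ]
}}

```text
time: 3.12
tool_pos: [0.5041, -0.0807, 0.0503]
tool_rot: [3.142, -0.0, 2.855]
wrist_force: [0.2, 0.6, 0.6]
width: -0.006
finger_force: 0.0
```

Request:
{"method": "jog_arm", "body": {
  "dp": [
    [0,0,0.004],
    [0,0,0.008],
    [0,0,0.012],
    [0,0,0.016],
    [0,0,0.018]
  ],
  "turn": [
    [0,0,0],
    [0,0,0],
    [0,0,0],
    [0,0,0],
    [0,0,0]
  ]
}}

```text
time: 3.53
tool_pos: [0.5041, -0.0807, 0.0449]
tool_rot: [-3.142, -0.0, 2.855]
wrist_force: [0.8, -0.3, 0.6]
width: -0.0
finger_force: 0.0
```

No contact down to 0.045, so the spacer isn't here, unless the tip offset is off. I'm continuing until the tips touch.

Request:
{"method": "jog_arm", "body": {
  "dp": [
    [0,0,0.005],
    [0,0,0.01],
    [0,0,0.015],
    [0,0,0.02],
    [0,0,0.025]
  ],
  "turn": [
    [0,0,0],
    [0,0,0],
    [0,0,0],
    [0,0,0],
    [0,0,0]
  ]
}}

```text
time: 3.95
tool_pos: [0.5041, -0.0807, 0.0374]
tool_rot: [-3.142, -0.0, 2.855]
wrist_force: [0.7, 0.1, 0.2]
width: 0.002
finger_force: 0.0
```

Request:
{"method": "jog_arm", "body": {
  "dp": [
    [0,0,0.003],
    [0,0,0.006],
    [0,0,0.009],
    [0,0,0.012],
    [0,0,0.012]
  ],
  "turn": [
    [0,0,0],
    [0,0,0],
    [0,0,0],
    [0,0,0],
    [0,0,0]
  ]
}}

```text
time: 4.37
tool_pos: [0.5041, -0.0807, 0.0338]
tool_rot: [-3.142, -0.0, 2.855]
wrist_force: [-0.4, -0.3, -0.5]
width: -0.0
finger_force: 0.0
```

Request:
{"method": "jog_arm", "body": {
  "dp": [
    [0,0,0.002],
    [0,0,0.004],
    [0,0,0.006],
    [0,0,0.006]
  ],
  "turn": [
    [0,0,0],
    [0,0,0],
    [0,0,0],
    [0,0,0]
  ]
}}

```text
time: 4.7
tool_pos: [0.5043, -0.0807, 0.0328]
tool_rot: [3.142, 0.0, 2.855]
wrist_force: [-2.7, 0.3, 9.1]
width: 0.0
finger_force: 4.7
```

Contact at TCP z = 0.033 puts the tips at 0.014, so well_b is 46 mm deep and is the free well. I'm retreating and going over the flask with the gripper open.

Request:
{"method": "jog_arm", "body": {
  "dp": [
    [0,0,-0.08],
    [0,0,-0.2],
    [0,0,-0.32],
    [0,0,-0.44],
    [0,0,-0.55]
  ],
  "turn": [
    [0,0,0],
    [0,0,0],
    [0,0,0],
    [0,0,0],
    [0,0,0]
  ]
}}

```text
time: 5.12
tool_pos: [0.504, -0.0807, 0.1993]
tool_rot: [3.142, 0.001, 2.855]
wrist_force: [0.3, -0.0, -0.7]
width: 0.002
finger_force: 0.0
```

Request:
{"method": "jog_arm", "body": {
  "dp": [
    [-0.005,-0.12,0],
    [-0.01,-0.25,0],
    [-0.016,-0.38,0],
    [-0.022,-0.51,0],
    [-0.028,-0.634,0]
  ],
  "turn": [
    [0,0,0],
    [0,0,0],
    [0,0,0],
    [0,0,0],
    [0,0,0]
  ],
  "jaw": 1
}}

```text
time: 5.53
tool_pos: [0.4577, -0.2672, 0.1974]
tool_rot: [-3.141, 0.001, 2.855]
wrist_force: [0.4, 0.5, 0.5]
width: 0.713
finger_force: 0.0
```

Request:
{"method": "jog_arm", "body": {
  "dp": [
    [0,0,0],
    [0,0,0],
    [0,0,0],
    [0,0,0]
  ],
  "turn": [
    [0,0,0],
    [0,0,0],
    [0,0,0],
    [0,0,0]
  ]
}}

```text
time: 5.87
tool_pos: [0.4585, -0.2646, 0.1971]
tool_rot: [3.141, -0.0, 2.855]
wrist_force: [0.0, 0.3, -1.1]
width: 1.001
finger_force: 0.0
```

```bash
python3 - <<'E'
from h import *
from station import bot
ims=[];r=[]
for n in("wrist","scene","side"):
    c=bot.get_calibration(n);im=bot.camera(n);cv2.imwrite(f"pics/f_{n}.png",im)
    h=cv2.cvtColor(im,cv2.COLOR_BGR2HSV)
    X=c["R"]@np.array([.4585,-.2655,.112])+c["t"];p=X[:2]/X[2]*c["fx"]+(c["cx"],c["cy"])
    ctr,s,m=blob(cv2.inRange(h,(18,45,80),(35,255,255))>0,p);print(n,p,ctr,s);r.append(ray(c,ctr))
    print(onplane(c,ctr,.112))
print(tri(r));print(bot.read_state()["tool_pos"],bot.read_state()["tool_rot"],bot.read_state()["width"])
E
```

```text
wrist [277.75217443 224.42368396] [280.56777857 225.85592619] [ 260  205   42   43 1409]
[ 0.4601082  -0.26386444  0.112     ]
scene [299.00592125 260.24960258] [298.86046512 260.25581395] [292 253  15  15 172]
[ 0.45830746 -0.26531412  0.112     ]
side [326.15611099 152.2395256 ] [326.65258216 153.09389671] [319 146  17  16 213]
[ 0.45761409 -0.2628985   0.112     ]
(array([ 0.45887111, -0.26432688,  0.11122525]), np.float64(0.0014773627371149863))
[ 0.45874675 -0.26445098  0.19718443] [ 3.14146235e+00 -1.12297258e-04  2.85647251e+00] 0.99857497235367
```

View pics/f_wrist.png

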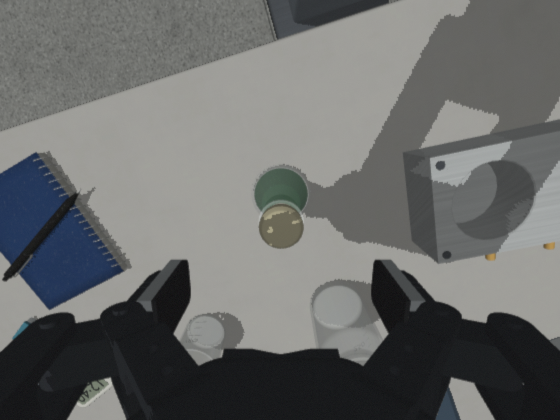

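The stopper at (281,226) lies on the gripper axis, within 1 mm by triangulation, and the bottle at (340,310) is clear. I'm descending and gripping.

Request:
{"method": "jog_arm", "body": {
  "dp": [
    [0,0,0.09],
    [0,0,0.18],
    [0,0,0.27],
    [0,0,0.34],
    [0,0,0.364]
  ],
  "turn": [
    [0,0,0],
    [0,0,0],
    [0,0,0],
    [0,0,0],
    [0,0,0]
  ]
}}

```text
time: 6.43
tool_pos: [0.4572, -0.2638, 0.0853]
tool_rot: [3.141, -0.004, 2.856]
wrist_force: [-0.7, -0.6, 0.8]
width: 1.002
finger_force: 0.0
```

Request:
{"method": "jog_arm", "body": {
  "dp": [
    [0,0,0],
    [0,0,0],
    [0,0,0]
  ],
  "turn": [
    [0,0,0],
    [0,0,0],
    [0,0,0]
  ]
}}

```text
time: 6.68
tool_pos: [0.4594, -0.2658, 0.0893]
tool_rot: [-3.141, 0.002, 2.855]
wrist_force: [0.9, -1.1, 0.2]
width: 0.997
finger_force: 0.0
```

Request:
{"method": "jog_arm", "body": {
  "dp": [
    [0,0,0],
    [0,0,0],
    [0,0,0],
    [0,0,0],
    [0,0,0]
  ],
  "turn": [
    [0,0,0],
    [0,0,0],
    [0,0,0],
    [0,0,0],
    [0,0,0]
  ],
  "jaw": -1,
  "grip_force": 30
}}

```text
time: 7.1
tool_pos: [0.4588, -0.2656, 0.0885]
tool_rot: [3.142, 0.001, 2.855]
wrist_force: [0.2, 1.2, 3.4]
width: 0.381
finger_force: 29.3
```

Request:
{"method": "jog_arm", "body": {
  "dp": [
    [0,0,0],
    [0,0,0],
    [0,0,0],
    [0,0,0],
    [0,0,0]
  ],
  "turn": [
    [0,0,0],
    [0,0,0],
    [0,0,0],
    [0,0,0],
    [0,0,0]
  ]
}}

```text
time: 7.52
tool_pos: [0.4589, -0.2656, 0.0885]
tool_rot: [-3.142, 0.001, 2.855]
wrist_force: [0.0, 1.3, 5.7]
width: 0.377
finger_force: 29.5
```

Request:
{"method": "jog_arm", "body": {
  "dp": [
    [0,0,-0.005],
    [0,0,-0.015],
    [0,0,-0.035],
    [0,0,-0.06],
    [0,0,-0.085]
  ],
  "turn": [
    [0,0,0],
    [0,0,0],
    [0,0,0],
    [0,0,0],
    [0,0,0]
  ]
}}

```text
time: 7.93
tool_pos: [0.4583, -0.2655, 0.1141]
tool_rot: [3.142, -0.0, 2.855]
wrist_force: [-0.2, -0.5, -1.8]
width: 0.379
finger_force: 29.9
```

Request:
{"method": "jog_arm", "body": {
  "dp": [
    [0,0,-0.04],
    [0,0,-0.09],
    [0,0,-0.14],
    [0,0,-0.18],
    [0,0,-0.2]
  ],
  "turn": [
    [0,0,0],
    [0,0,0],
    [0,0,0],
    [0,0,0],
    [0,0,0]
  ]
}}

```text
time: 8.35
tool_pos: [0.4591, -0.266, 0.1758]
tool_rot: [-3.141, 0.003, 2.855]
wrist_force: [0.6, 0.2, -1.7]
width: 0.379
finger_force: 29.9
```

Request:
{"method": "jog_arm", "body": {
  "dp": [
    [0,0,0],
    [0,0,0],
    [0,0,0],
    [0,0,0]
  ],
  "turn": [
    [0,0,0],
    [0,0,0],
    [0,0,0],
    [0,0,0]
  ]
}}

```text
time: 8.68
tool_pos: [0.4579, -0.2652, 0.1727]
tool_rot: [3.141, -0.001, 2.855]
wrist_force: [0.0, -0.5, -2.4]
width: 0.376
finger_force: 29.9
```

```bash
python3 - <<'E'
from h import *
from station import bot
T=[]
for n in("scene","side"):
    c=bot.get_calibration(n);im=bot.camera(n)
    X=c["R"]@np.array([.4588,-.2655,.15])+c["t"];p=X[:2]/X[2]*c["fx"]+(c["cx"],c["cy"])
    x,y=p.astype(int);T.append(cv2.resize(im[max(y-55,0):y+55,x-65:x+65],(390,330)))
cv2.imwrite("pics/l.png",np.hstack(T))
E
```

```text
(no output)
```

View pics/l.png

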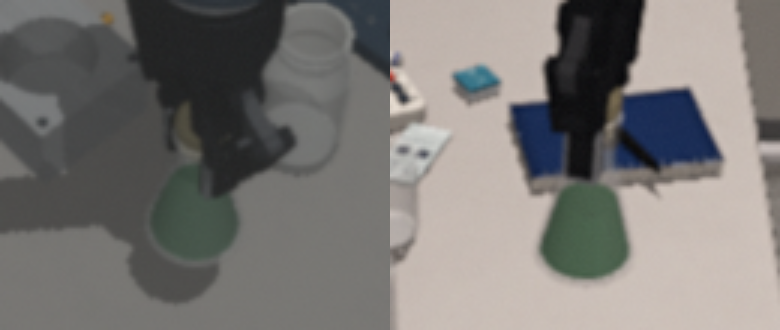

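The flask is held upright, with the green cone below the fingers at (195,215) in the left crop and (587,230) in the right. I'm carrying it gently over well_b.

Request:
{"method": "jog_arm", "body": {
  "dp": [
    [0.001,0.03,0],
    [0.003,0.09,0],
    [0.005,0.16,0],
    [0.008,0.24,0],
    [0.01,0.32,0]
  ],
  "turn": [
    [0,0,0],
    [0,0,0],
    [0,0,0],
    [0,0,0],
    [0,0,0]
  ]
}}

```text
time: 9.2
tool_pos: [0.4826, -0.1712, 0.1732]
tool_rot: [3.141, -0.001, 2.854]
wrist_force: [0.1, -0.2, -0.5]
width: 0.375
finger_force: 30.1
```

Request:
{"method": "jog_arm", "body": {
  "dp": [
    [0.003,0.08,0],
    [0.005,0.16,0],
    [0.007,0.23,0],
    [0.009,0.28,0],
    [0.01,0.302,0]
  ],
  "turn": [
    [0,0,0],
    [0,0,0],
    [0,0,0],
    [0,0,0],
    [0,0,0]
  ]
}}

```text
time: 9.62
tool_pos: [0.5056, -0.0826, 0.1733]
tool_rot: [3.141, -0.0, 2.856]
wrist_force: [0.6, -0.0, -1.9]
width: 0.377
finger_force: 30.1
```

Request:
{"method": "jog_arm", "body": {
  "dp": [
    [0,0,0],
    [0,0,0],
    [0,0,0],
    [0,0,0],
    [0,0,0]
  ],
  "turn": [
    [0,0,0],
    [0,0,0],
    [0,0,0],
    [0,0,0],
    [0,0,0]
  ]
}}

```text
time: 10.03
tool_pos: [0.5052, -0.0856, 0.1735]
tool_rot: [-3.142, -0.0, 2.854]
wrist_force: [0.0, 0.3, -0.6]
width: 0.376
finger_force: 30.1
```

```bash
python3 - <<'E'
from h import *
from station import bot
T=[];r=[]
for n in("scene","side"):
    c=bot.get_calibration(n);im=bot.camera(n);h=cv2.cvtColor(im,cv2.COLOR_BGR2HSV)
    X=c["R"]@np.array([.5056,-.0845,.105])+c["t"];p=X[:2]/X[2]*c["fx"]+(c["cx"],c["cy"])
    ctr,s,m=blob(cv2.inRange(h,(50,40,20),(90,255,255))>0,p);print(p,ctr,s);r.append(ray(c,ctr))
    x,y=p.astype(int);T.append(cv2.resize(im[max(y-55,0):y+55,x-65:x+65],(390,330)))
print(tri(r),bot.read_state()["tool_pos"],bot.read_state()["tool_rot"])
c=bot.get_calibration("wrist");im=bot.camera("wrist")
for t in np.linspace(0,6.283,17)[:-1]:
    X=c["R"]@(np.array([.5056,-.0845,.06])+.036*np.array([np.cos(t),np.sin(t),0]))+c["t"]
    cv2.circle(im,(int(round(X[0]/X[2]*c["fx"]+c["cx"])),int(round(X[1]/X[2]*c["fy"]+c["cy"]))),1,(0,0,255),-1)
W=cv2.resize(im[100:310,170:390],(345,330))
cv2.imwrite("pics/o.png",cv2.resize(np.hstack(T+[W]),(800,235)))
E
```

```text
[248.15206358 197.1347081 ] [248.04156479 199.39608802] [237 185  24  27 409]
[296.71135769 222.47962441] [297.51095732 223.98731257] [282 205  32  36 867]
(array([ 0.50405471, -0.08577393,  0.10036283]), np.float64(0.00029620940422850166)) [ 0.505308   -0.08541626  0.17347236] [-3.14154231e+00 -3.76347401e-05  2.85383750e+00]
```

View pics/o.png

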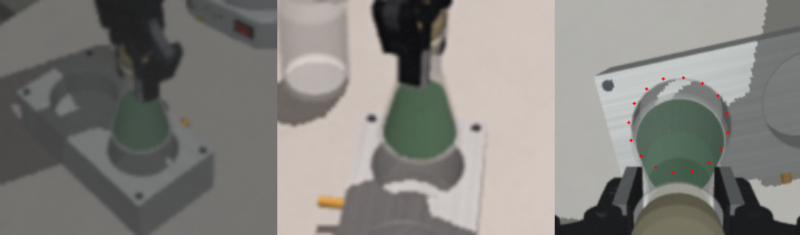

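The flask is over well_b. The wrist overlay shows the rim about 2 mm towards well_a, and triangulation agrees, so I'm shifting slightly and lowering.

Request:
{"method": "jog_arm", "body": {
  "dp": [
    [-0.003,0.006,0.01],
    [-0.003,0.006,0.025],
    [-0.003,0.006,0.045],
    [-0.003,0.006,0.065],
    [-0.003,0.006,0.08]
  ],
  "turn": [
    [0,0,0],
    [0,0,0],
    [0,0,0],
    [0,0,0],
    [0,0,0]
  ]
}}

```text
time: 10.6
tool_pos: [0.5064, -0.0833, 0.1484]
tool_rot: [-3.141, -0.001, 2.855]
wrist_force: [-0.3, 0.2, -2.1]
width: 0.379
finger_force: 30.1
```

Request:
{"method": "jog_arm", "body": {
  "dp": [
    [0,0,0.015],
    [0,0,0.03],
    [0,0,0.045],
    [0,0,0.055],
    [0,0,0.065]
  ],
  "turn": [
    [0,0,0],
    [0,0,0],
    [0,0,0],
    [0,0,0],
    [0,0,0]
  ]
}}

```text
time: 11.02
tool_pos: [0.5068, -0.0834, 0.1296]
tool_rot: [-3.142, -0.0, 2.855]
wrist_force: [-0.5, -0.5, -2.0]
width: 0.38
finger_force: 30.1
```

Request:
{"method": "jog_arm", "body": {
  "dp": [
    [0,0,0.013],
    [0,0,0.026],
    [0,0,0.039],
    [0,0,0.052],
    [0,0,0.065]
  ],
  "turn": [
    [0,0,0],
    [0,0,0],
    [0,0,0],
    [0,0,0],
    [0,0,0]
  ]
}}

```text
time: 11.43
tool_pos: [0.5068, -0.0834, 0.1101]
tool_rot: [-3.142, -0.0, 2.855]
wrist_force: [1.0, -0.1, -2.1]
width: 0.378
finger_force: 30.1
```

Request:
{"method": "jog_arm", "body": {
  "dp": [
    [0,0,0.004],
    [0,0,0.008],
    [0,0,0.012],
    [0,0,0.016],
    [0,0,0.016]
  ],
  "turn": [
    [0,0,0],
    [0,0,0],
    [0,0,0],
    [0,0,0],
    [0,0,0]
  ]
}}

```text
time: 11.85
tool_pos: [0.5068, -0.0834, 0.1056]
tool_rot: [-3.142, -0.0, 2.855]
wrist_force: [-0.4, 0.9, -2.2]
width: 0.376
finger_force: 30.1
```

Request:
{"method": "jog_arm", "body": {
  "dp": [
    [0,0,0.003],
    [0,0,0.006],
    [0,0,0.008],
    [0,0,0.01],
    [0,0,0.01]
  ],
  "turn": [
    [0,0,0],
    [0,0,0],
    [0,0,0],
    [0,0,0],
    [0,0,0]
  ]
}}

```text
time: 12.27
tool_pos: [0.5069, -0.0834, 0.1027]
tool_rot: [3.142, 0.0, 2.855]
wrist_force: [-0.5, 0.3, -1.1]
width: 0.377
finger_force: 30.1
```

Request:
{"method": "jog_arm", "body": {
  "dp": [
    [0,0,0.0015],
    [0,0,0.003],
    [0,0,0.003],
    [0,0,0.003]
  ],
  "turn": [
    [0,0,0],
    [0,0,0],
    [0,0,0],
    [0,0,0]
  ]
}}

```text
time: 12.6
tool_pos: [0.5075, -0.0834, 0.1025]
tool_rot: [3.141, 0.001, 2.855]
wrist_force: [-1.2, 0.7, 5.8]
width: 0.377
finger_force: 30.5
```

Seated: contact came at TCP z = 0.1025, as predicted. I'm releasing and rising.

Request:
{"method": "jog_arm", "body": {
  "dp": [
    [0,0,0],
    [0,0,0],
    [0,0,0],
    [0,0,0],
    [0,0,0]
  ],
  "turn": [
    [0,0,0],
    [0,0,0],
    [0,0,0],
    [0,0,0],
    [0,0,0]
  ],
  "jaw": 1
}}

```text
time: 13.02
tool_pos: [0.5068, -0.0834, 0.1017]
tool_rot: [-3.142, -0.0, 2.855]
wrist_force: [-0.5, 0.2, 0.0]
width: 1.0
finger_force: 0.0
```

Request:
{"method": "jog_arm", "body": {
  "dp": [
    [0,0,0],
    [0,0,0],
    [0,0,-0.02],
    [0,0,-0.06],
    [0,0,-0.12]
  ],
  "turn": [
    [0,0,0],
    [0,0,0],
    [0,0,0],
    [0,0,0],
    [0,0,0]
  ]
}}

```text
time: 13.43
tool_pos: [0.5058, -0.0832, 0.1374]
tool_rot: [-3.141, -0.003, 2.855]
wrist_force: [0.2, -0.7, -0.2]
width: 1.001
finger_force: 0.0
```

Request:
{"method": "jog_arm", "body": {
  "dp": [
    [0,0,-0.1],
    [0,0,-0.2],
    [0,0,-0.3],
    [0,0,-0.38],
    [0,0,-0.4]
  ],
  "turn": [
    [0,0,0],
    [0,0,0],
    [0,0,0],
    [0,0,0],
    [0,0,0]
  ]
}}

```text
time: 13.85
tool_pos: [0.5087, -0.0837, 0.2624]
tool_rot: [3.141, 0.006, 2.855]
wrist_force: [0.4, 0.6, -0.2]
width: 0.998
finger_force: 0.0
```

```bash
python3 - <<'E'
from h import *
from station import bot
T=[];r=[];g=[]
for n in("scene","side"):
    c=bot.get_calibration(n);im=bot.camera(n);h=cv2.cvtColor(im,cv2.COLOR_BGR2HSV)
    X=c["R"]@np.array([.5065,-.0835,.126])+c["t"];p=X[:2]/X[2]*c["fx"]+(c["cx"],c["cy"])
    ctr,s,m=blob(cv2.inRange(h,(18,45,50),(35,255,255))>0,p);print(p,ctr,s);r.append(ray(c,ctr))
    x,y=p.astype(int);T.append(cv2.resize(im[max(y-55,0):y+75,x-65:x+65],(390,390)))
print(tri(r),bot.read_state()["tool_pos"])
cv2.imwrite("pics/end.png",np.hstack(T))
E
```

```text
[247.62810735 189.94483806] [247.57638889 189.47916667] [241 183  14  14 144]
[296.27723256 213.10680946] [296.76174497 214.16442953] [287 205  20  19 298]
(array([ 0.5065283 , -0.08218343,  0.12558317]), np.float64(0.0009435158516028737)) [ 0.50759432 -0.08348229  0.25947701]
```

View pics/end.png

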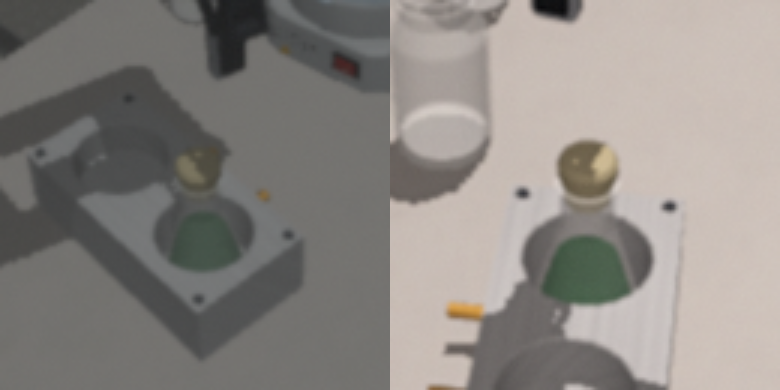

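The flask stands upright in well_b, with its stopper at z = 0.1256 (0.111 + 0.014, fully home). The gripper is clear and the bottle hasn't moved. I'm handing the job in.

```bash
python3 -c "from station import bot;print(bot.close_job())"
```

```text
the job is handed in; nothing more can be done
None
```

Job handed in: the fingertips touched bottom in well_b at 46 mm, so it is the free well, and the flask now stands upright and fully home in it, released, with the bottle left where it was (about 14 s of the 53 s used).

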